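# Sort the mixed-up valve parts into their own trays

### The arm

A 6-joint arm with a two-finger parallel gripper is mounted at the origin on the work surface. World frame = base frame: x ahead of the robot, y to its left, z up, the work surface at z = 0. Lengths are in m, angles in degrees, forces in N, time in s.
With the tool pointing down it reaches from about 0.25 to 0.725 m from the base axis. Payload 9.7 kg.
Tool frame: the origin (TCP) lies midway between the tips of the shut fingers; the grasp point (between the pads) lies 19 mm behind it; z points along the fingers, y is the line along which they close (so a half turn about z gives the same grasp; the last joint's range is limited). The gripper opens to 85 mm and grips with 20 to 120 N. Pads are 22 mm wide; open, the fingers measure 114 mm over their backs; the gripper's body (76 mm by 85 mm) begins 54 mm behind the grasp point. The pads swing forward as they close: fully open they stand 13 mm farther back than shut.
Start: joints at [74.313, 4.979, 10.078, 95.1, 0, 90], TCP at [0.149, 0.53, 0.231] pointing down, gripper open.
Joint ranges: [-179.16, 179.16], [-48.56, 103.87], [-65.8, 70.77], [-126.05, 130.52], [-82.76, 87.17], [-180, 180]. Speed limits (degrees/s): [127.2, 127.2, 147.25, 180, 180, 180].

### API

Orientations are given as [roll, pitch, yaw] about the fixed x, y, z axes, in that order (R = Rz(yaw) Ry(pitch) Rx(roll)).
In Python, from workcell import bot gives the robot as it stands.
- The arm moves only by the shell command python3 -m crank 'ROWS' [FORCE]. ROWS is JSON, a list of rows, each an object with "gripper": the finger opening in mm, from 0 to 85.4; "travel": the shift along the tool's x, y, z in mm, a list of three; "twist": the turn, a rotation vector about the tool's x, y, z in rad, a list of three. In form: [{"gripper": gripper, "travel": [tx, ty, tz], "twist": [rx, ry, rz]}, ...]. A call has 1 to 12 rows; each row shifts and turns the commanded pose from where the row before left it, along the tool's axes as they then stand; what a row does not reach is not made up. A row lasts 1/8 s, in which the tool goes at most 62.5 mm and 10.7 degrees, less where a joint would pass 70% of its speed; a pose out of reach is approached as far as the arm can. A call is refused whole if a number of a shift passes 62.5 or a number of a turn 0.188, either way. A call with a gripper value outside its range is refused whole. The fingers move at their own pace and stop on an object; FORCE is the grip in N (left out, the last holds). Time passes only in rows, so rows that do not move let the fingers close. It gives the time, the measured TCP pose, the force, the opening and the grip force at its end, in the units of the state.
- bot.get_obs(): the state, without advancing time (a new reading comes with each control period).
- bot.camera(name): name is "scene" or "top"; returns the picture (420x560x3 uint8, red, green, blue); there is no depth.
- bot.calibration(name): a dict with "vfov" (degrees; the focal length in pixels is half the picture's height over the tangent of half this angle, whatever the lens; pixels are square), "cx", "cy" (the principal point, pixels), "camera_from_world" (4x4, takes a point from world to camera coordinates). Camera axes: x right, y down, z forward; pixel columns grow to the right and rows downward; lengths in m; the calibration is good to about 2 mm. A picture is of the moment at which its call begins. calibration takes no time and is no camera call.
- bot.job_done(): hands the job in; it is judged then, once.
The state is a dict: "time": time; "q": joint angles; "qd": joint speeds; "joint_efforts": joint torques, N m; "ee_pos": TCP position; "tcp_rot": TCP orientation; "wrist_force": force on the tool from outside, world axes, zero at the start; "torque": the same for the moment, N m; "opening": finger opening in m; "grasp_force": force on a finger pad.
Only numpy, scipy, OpenCV 4.12 (cv2) and the standard library are available. Lean on these libraries where they do the work, as an engineer would, in place of code of your own. Each camera call takes 0.05 s, during which the arm holds its last target. There are 200 camera calls.

### The job

The three parts of the dismantled valve are each standing in the wrong tray. Rearrange them so that the round sleeve stands in the round tray, the square block in the square tray and the hexagon nut in the hexagonal tray, each upright and flat on the tray's floor inside the rim; the empty rubber mat is free for parking a part meanwhile. Set the parts down gently, do not drop them, and leave the can, the jar and the spanner where they are.

Things in the scene. Friction and masses are not known exactly. Their poses are not given: they have to be found in the camera images.
- sleeve_mid (a point): Round flanged steel sleeve, upright, 60 mm tall with a bore of about 32 mm right through: round body of 44 mm diameter above a foot flange of 64 mm diameter and 12 mm height. The point is at its centre, 30 mm above its underside; z is its axis (up). Stands at the start in the square tray. About 0.5 kg.
- block_mid (a point): Square aluminium valve block, upright, 50 x 50 mm and 54 mm tall with a 26 mm round bore down the middle and four small dark holes at its top corners. The point is at its centre, 27 mm above its underside; x and y are normal to its side faces, z up. Stands at the start in the hexagonal tray. About 0.35 kg.
- nut_mid (a point): Long hexagon steel nut (coupling nut), upright, 46 mm across flats and 70 mm tall, with an open middle of about 26 mm. The point is at its centre, 35 mm above its underside; x is normal to one pair of its flats (the others at 60 degree steps), z up. Stands at the start in the round tray. About 0.6 kg.
- round_tray: Shallow round blue plastic tray, fixed to the bench: inside 84 mm across, wall 4 mm, floor 3 mm above the bench, rim 8 mm above the bench. Origin: centre of its underside, on the bench.
- square_tray: Shallow square blue plastic tray, fixed to the bench: inside 84 x 84 mm, wall 4 mm, floor 3 mm and rim 8 mm above the bench. Origin: centre of its underside, on the bench; x and y are normal to its sides.
- hex_tray: Shallow hexagonal blue plastic tray, fixed to the bench: inside 84 mm across flats, wall 4 mm, floor 3 mm and rim 8 mm above the bench. Origin: centre of its underside, on the bench; x is normal to one pair of its sides.
- mat: Empty flat black rubber mat, 150 mm (along its x) by 100 mm, 3 mm thick, no rim, fixed to the bench: the free parking spot. Origin: centre of its underside, on the bench.
- can: Bystander: closed green can, 64 mm diameter, 100 mm tall, standing loose. Origin: centre of its underside.
- jar: Bystander: closed amber jar with a white cap, 64 mm diameter, 80 mm tall, standing loose. Origin: centre of its underside.
- spanner: Bystander: steel spanner 180 mm long lying flat and loose on the bench; x runs along it. Origin: on the bench below its middle.
Things that resemble listed ones, but are neither listed nor needed, are in the scene too. What is shaped like the part that bears sleeve_mid but yellow is not meant.

How it is judged (in metres and radians):
At the end, for the whole second after the job is handed in: Each part in the tray of its own shape: its centre within 25 mm of the tray's centre seen from above and at its resting height over the tray's floor (3 mm high to 4 mm low), upright within 0.08 rad, at rest and released (horizontal distance between sleeve_mid and round_tray below 0.025 m and height (world z) of sleeve_mid between 0.029 and 0.036 m and angle between each of sleeve_mid, block_mid, nut_mid's own z axis and vertical below 0.08 rad and linear speed of each of sleeve, block, nut below 0.01 m/s and contact force between the fingers and sleeve below 0.1 N and horizontal distance between block_mid and square_tray below 0.025 m and height (world z) of block_mid between 0.026 and 0.033 m and contact force between the fingers and block below 0.1 N and horizontal distance between nut_mid and hex_tray below 0.025 m and height (world z) of nut_mid between 0.034 and 0.041 m and contact force between the fingers and nut below 0.1 N); the robot touches nothing.
It fails at once if the can, the jar or the spanner is shifted or lifted by more than 30 mm (distance of any of can, jar, spanner from where it was at the start of the episode above 0.03 m).
It fails at once if a part is toppled (leans more than 0.7 rad) (angle between any of sleeve_mid, block_mid, nut_mid's own z axis and vertical above 0.7 rad).
It fails at once if a part is dropped from more than about 20 mm (moves faster than 0.65 m/s out of the fingers) ((linear speed of sleeve above 0.65 m/s and contact force between the fingers and sleeve below 0.1 N) or (linear speed of block above 0.65 m/s and contact force between the fingers and block below 0.1 N) or (linear speed of nut above 0.65 m/s and contact force between the fingers and nut below 0.1 N)).
It also fails if it takes over 112 s, if anything falls off the work surface, if the arm or the gripper's body presses on something with over 40 N, if the wrist force passes 120 N, or if a joint passes its speed limit or range.

## Working session

There is one attempt and no reset: what is moved stays moved. The work goes in short steps, Python scripts to look and compute and a shell command to move; the robot and the scene stay as the last step left them, time stands still between calls to the robot, and variables do not carry over. Pictures are saved under pics/ and viewed, at most 14 in all, crops included, and the job is handed in when it is done.

```bash
ls; mkdir -p pics; python3 - <<'E'
from workcell import bot
import cv2
for n in("top","scene"):
    cv2.imwrite(f"pics/{n}0.png",bot.camera(n)[:,:,::-1]); c=bot.calibration(n); print(c)
print(bot.get_obs())
E
```

```text
pics
{'vfov': 51.20476871692033, 'cx': 285.84406372877186, 'cy': 213.1283436827704, 'camera_from_world': array([[ 0.00120079, -0.99969786, -0.02455103,  0.04755319],
       [-0.9943732 ,  0.00140695, -0.1059243 ,  0.5710262 ],
       [ 0.10592684,  0.02454008, -0.99407107,  1.10211358],
       [ 0.        ,  0.        ,  0.        ,  1.        ]])}
{'vfov': 48.02549496229452, 'cx': 276.99316582149606, 'cy': 211.6092642508715, 'camera_from_world': array([[-0.57226702,  0.82005886, -0.0037324 ,  0.2874042 ],
       [ 0.684636  ,  0.47524872, -0.55264112, -0.36661144],
       [-0.45142443, -0.31881362, -0.83341098,  1.24701376],
       [ 0.        ,  0.        ,  0.        ,  1.        ]])}
{'time': 0.1, 'q': array([7.43118464e+01, 5.00982890e+00, 1.00393172e+01, 9.51004035e+01,
       2.61082704e-03, 8.99994196e+01]), 'qd': array([-0.01116201, -0.05556447,  0.09313536, -0.04706162, -0.01570286,
        0.07280563]), 'joint_efforts': array([ 3.96957903e-04, -5.21561873e+01,  4.65654051e+01,  1.60446041e-02,
       -1.12783229e-05,  7.14502249e-06]), 'ee_pos': array([0.14865208, 0.52931469, 0.23063883]), 'tcp_rot': array([-1.79929085e+02, -2.61154334e-03,  1.64312423e+02]), 'wrist_force': array([0.05389628, 0.4444426 , 0.26457582]), 'torque': array([ 0.03493018, -0.0299318 ,  0.02449978]), 'grasp_force': 0.0, 'opening': 0.08546271364566659}
```

View pics/top0.png

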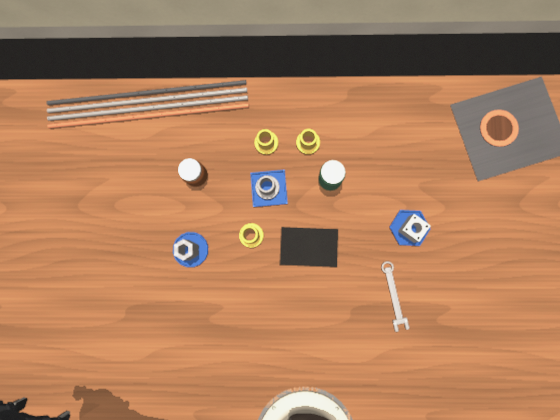

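View pics/scene0.png

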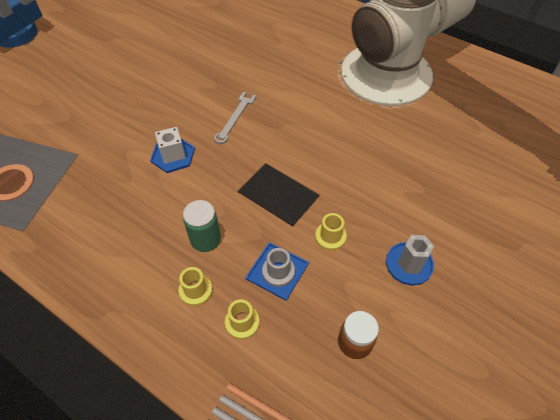

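Candidates in top view: grey sleeve (267,186) in the square tray; yellow look-alikes at (266,141), (308,141) and (251,235). I choose the grey one. The block is at (415,228) and the nut at (183,250). Next is a close crop plus measurement.

```bash
cat > h.py <<'E'
from workcell import bot
import numpy as np, cv2
def ray(n,u,v,z):
    c=bot.calibration(n); f=210/np.tan(np.radians(c["vfov"]/2)); M=c["camera_from_world"]; R,t=M[:3,:3],M[:3,3]
    o=-R.T@t; d=R.T@np.array([(u-c["cx"])/f,(v-c["cy"])/f,1]); return (o+d*(z-o[2])/d[2])[:2]
def proj(n,p):
    c=bot.calibration(n); f=210/np.tan(np.radians(c["vfov"]/2)); M=c["camera_from_world"]
    q=M[:3,:3]@np.asarray(p)+M[:3,3]; return np.array([c["cx"]+f*q[0]/q[2],c["cy"]+f*q[1]/q[2]])
def topdown(n,cx,cy,z,half=0.07,s=4000/1):
    # resample the picture onto the world plane z: column = -y, row = -x, s px/m
    k=int(half*2*s); im=bot_im(n)
    c=[(cx+half,cy+half),(cx+half,cy-half),(cx-half,cy-half),(cx-half,cy+half)]
    src=np.float32([proj(n,(x,y,z)) for x,y in c]); dst=np.float32([[0,0],[k,0],[k,k],[0,k]])
    return cv2.warpPerspective(im,cv2.getPerspectiveTransform(src,dst),(k,k),flags=cv2.INTER_CUBIC)
_c={}
def bot_im(n):
    if n not in _c:_c[n]=bot.camera(n)[:,:,::-1].copy()
    return _c[n]
E
python3 - <<'E'
from h import *
rows=[]
for name,seeds,zt in (("sq",{"top":(269,188),"scene":(278,271)},.063),("hex",{"top":(410,228),"scene":(173,153)},.057),("rnd",{"top":(190,250),"scene":(410,263)},.073)):
    tiles=[]
    for n in("top","scene"):
        im=bot_im(n); hsv=cv2.cvtColor(im,cv2.COLOR_BGR2HSV)
        m=cv2.inRange(hsv,(100,120,40),(130,255,255))
        u,v=seeds[n]; w=np.zeros_like(m); cv2.circle(w,(u,v),38,255,-1)
        pts=cv2.findNonZero(m&w); h=cv2.convexHull(pts)[:,0,:].astype(float)
        W=np.array([ray(n,a,b,.008) for a,b in h]).astype(np.float32)*1000
        r=cv2.minAreaRect(W); c=cv2.minEnclosingCircle(W)
        M=cv2.moments(W[:,None]); print(name,n,"rect",np.round(r[0],1),np.round(r[1],1),round(r[2],1),"circ",np.round(c[0],1),round(c[1],1),"cen",np.round([M['m10']/M['m00'],M['m01']/M['m00']],1))
        x,y=np.array(r[0])/1000
        for z in (.008,zt):
            t=topdown(n,x,y,z,.05,2000); 
            cv2.drawMarker(t,(100,100),(0,0,255),0,10); tiles.append(t)
    rows.append(np.hstack(tiles))
    
cv2.imwrite("pics/crop1.png",cv2.resize(np.vstack(rows),(800,600)))
E
```

```text
sq top rect [640.8  94. ] [90.1 88.7] 5.1 circ [640.9  94.5] 61.8 cen [640.9  94. ]
sq scene rect [641.5  96.8] [91.9 91.3] 5.1 circ [640.6  97.4] 62.9 cen [641.5  96.8]
hex top rect [ 534.7 -274.6] [99.3 89.4] 25.3 circ [ 535.3 -274.8] 50.6 cen [ 534.9 -274.6]
hex scene rect [ 540.3 -266.3] [91.3 96.8] 43.6 circ [ 535.6 -270.7] 53.6 cen [ 537.6 -268.8]
rnd top rect [478.  297.5] [86.9 84.7] 1.2 circ [478.8 299.1] 45.4 cen [478.5 298.6]
rnd scene rect [483.7 301.5] [85.2 89.8] 1.5 circ [479.5 301.6] 47.0 cen [481.1 301.6]
```

View pics/crop1.png

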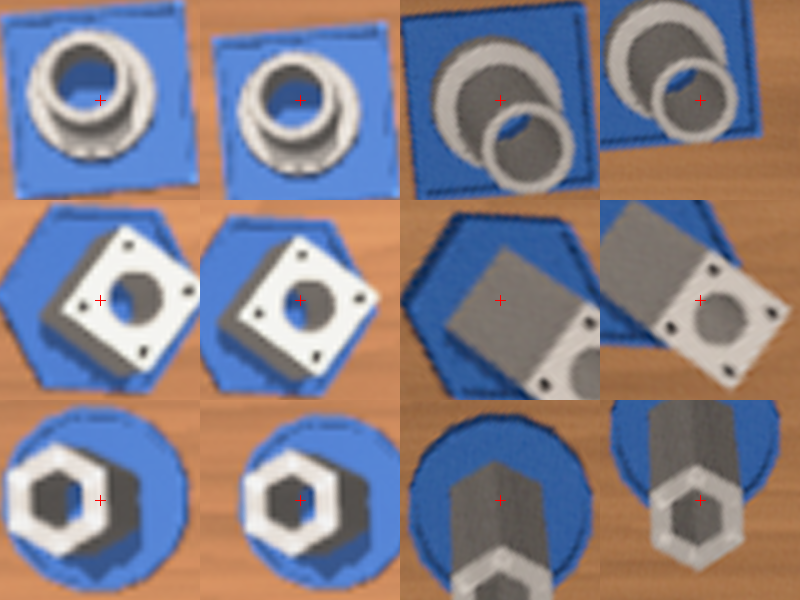

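Crop confirms: grey sleeve in the square tray, block in the hex tray, nut in the round tray, in both views. Tray sizes (~92 mm outer) match, and the parts' top centres agree between views to ~3 mm. I'll compute the remaining numbers (yaw, mat, bystanders) and the first deltas.

```bash
cat >> h.py <<'E'
def delta(x,y,z,yaw):
    o=bot.get_obs(); p=o["ee_pos"]; w=np.radians(o["tcp_rot"][2]); d=np.array([x,y,z])-p
    dy=(yaw-o["tcp_rot"][2]+180)%360-180
    f=lambda a:np.round(1000*np.array([d[0]*np.cos(a)+d[1]*np.sin(a),d[0]*np.sin(a)-d[1]*np.cos(a),-d[2]]),1)
    print("twist z",round(-np.radians(dy),3),"travel before turn",f(w),"after",f(np.radians(yaw)),"pos",np.round(p*1000,1),"rot",np.round(o["tcp_rot"],1),"q6",round(o["q"][5],1))
E
python3 - <<'E'
from h import *
def top(n,x,y,z,half=.045,thr=185):
    t=topdown(n,x,y,z,half,2000); g=cv2.cvtColor(t,cv2.COLOR_BGR2HSV)
    m=((g[...,1]<50)&(g[...,2]>thr)).astype(np.uint8); k,l,st,c=cv2.connectedComponentsWithStats(m); i=1+np.argmax(st[1:,4])
    p=cv2.findNonZero((l==i).astype(np.uint8)); r=cv2.minAreaRect(p); h=half*2000
    return np.round([1000*x-(r[0][1]-h)/2,1000*y-(r[0][0]-h)/2],1),np.round(np.array(r[1])/2,1),round(-90-r[2],1)
print("block",top("top",.5317,-.2784,.057),top("scene",.5317,-.2784,.057,thr=150))
print("nut",top("top",.4765,.3028,.073),top("scene",.4765,.3028,.073,thr=130))
print("mat",ray("top",309,246.5,.003),ray("scene",279,194,.003))
for n,u,v,z in(("can",332,168,.1),("jar",190,166,.08),("y1",266,141,.012),("y2",308,141,.012),("y3",251,236,.012),("y1s",None,0,0)):
    if u: print(n,ray("top",u,v,z))
for n,u,v in(("y",195,290),("y",242,321),("y",331,237)): print("scene",n,ray("scene",u,v,.01))
delta(.6415,.098,.15,180)
E
```

```text
block (array([ 532.1, -279.6]), array([53.2, 52.2]), -126.3) (array([ 530.7, -276.1]), array([50.6, 51.9]), -126.3)
nut (array([476.5, 302.7]), array([52.1, 46.7]), -178.8) (array([475.7, 303.4]), array([51.4, 46.2]), -117.9)
mat [ 0.48583448 -0.01271773] [ 0.48600942 -0.00596725]
can [ 0.6745746  -0.06706641]
jar [0.68534352 0.28755208]
y1 [0.7674268  0.10136721]
y2 [ 0.76680026 -0.01103052]
y3 [0.51292901 0.13918414]
scene y [ 0.76531992 -0.00622895]
scene y [0.76309606 0.10415374]
scene y [0.5182254  0.14512262]
twist z -0.274 travel before turn [-591.1 -282.1   81.1] after [-492.8 -431.5   81.1] pos [148.7 529.5 231.1] rot [-180.    -0.   164.3] q6 90.0
```

```bash
python3 -m crank '[{"gripper":85,"travel":[0,0,0],"twist":[0,0,-0.137]},{"gripper":85,"travel":[0,0,0],"twist":[0,0,-0.137]},{"gripper":85,"travel":[-41,-36,0],"twist":[0,0,0]},{"gripper":85,"travel":[-41,-36,0],"twist":[0,0,0]},{"gripper":85,"travel":[-41,-36,0],"twist":[0,0,0]},{"gripper":85,"travel":[-41,-36,0],"twist":[0,0,0]},{"gripper":85,"travel":[-41,-36,0],"twist":[0,0,0]},{"gripper":85,"travel":[-41,-36,0],"twist":[0,0,0]},{"gripper":85,"travel":[-41,-36,0],"twist":[0,0,0]},{"gripper":85,"travel":[-41,-36,0],"twist":[0,0,0]},{"gripper":85,"travel":[-41,-36,0],"twist":[0,0,0]},{"gripper":85,"travel":[-41,-36,0],"twist":[0,0,0]}]' 40
python3 -m crank '[{"gripper":85,"travel":[-41,-36,20],"twist":[0,0,0]},{"gripper":85,"travel":[-41,-36,40],"twist":[0,0,0]},{"gripper":85,"travel":[0,0,20],"twist":[0,0,0]},{"gripper":85,"travel":[0,0,0],"twist":[0,0,0]},{"gripper":85,"travel":[0,0,0],"twist":[0,0,0]}]'
python3 -c "
from h import *
delta(.6418,.0985,.029,180)"
```

```text
time: 1.8
ee_pos: [0.56, 0.1682, 0.2313]
tcp_rot: [180.0, 0.0, -180.0]
wrist_force: [-0.0, 0.8, -0.2]
opening: 0.0852
grasp_force: 0.0
time: 2.42
ee_pos: [0.6377, 0.1008, 0.1557]
tcp_rot: [180.0, 0.1, -180.0]
wrist_force: [-0.3, 0.3, 0.3]
opening: 0.0853
grasp_force: 0.0
twist z 0.001 travel before turn [ -4.1  -2.3 126.7] after [ -4.1  -2.3 126.7] pos [637.7 100.8 155.7] rot [ 1.8e+02  1.0e-01 -1.8e+02] q6 8.9
```

```bash
python3 -m crank '[{"gripper":85,"travel":[-4,-2,44],"twist":[0,0,0]},{"gripper":85,"travel":[0,0,44],"twist":[0,0,0]},{"gripper":85,"travel":[0,0,30],"twist":[0,0,0]},{"gripper":85,"travel":[0,0,15],"twist":[0,0,0]},{"gripper":85,"travel":[0,0,0],"twist":[0,0,0]},{"gripper":85,"travel":[0,0,0],"twist":[0,0,0]}]'
python3 -c "
from h import *
delta(.6418,.0985,.022,180)
cv2.imwrite('pics/g1.png',np.hstack([cv2.resize(bot_im('scene')[180:330,180:380],(400,300)),cv2.resize(bot_im('top')[110:260,170:370],(400,300))]))"
```

```text
time: 3.18
ee_pos: [0.6427, 0.0987, 0.0234]
tcp_rot: [180.0, 0.2, -180.0]
wrist_force: [0.5, 0.2, 0.1]
opening: 0.0849
grasp_force: 0.0
twist z 0.0 travel before turn [ 0.9 -0.2  1.4] after [ 0.9 -0.2  1.4] pos [642.7  98.7  23.4] rot [ 180.     0.2 -180. ] q6 8.7
```

View pics/g1.png

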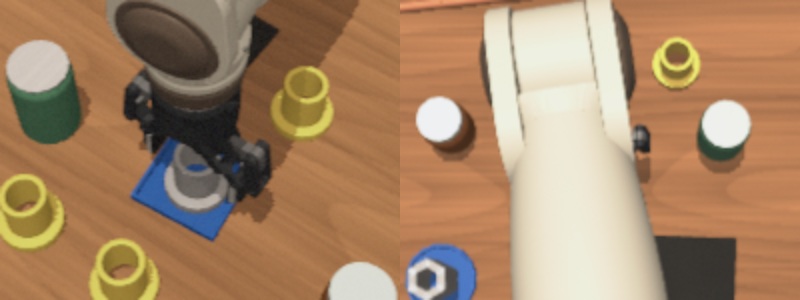

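The fingers straddle the grey sleeve along y, symmetric and clear of the flange (crop ~(195,165)). Close.

```bash
python3 -m crank '[{"gripper":30,"travel":[0,0,0],"twist":[0,0,0]},{"gripper":30,"travel":[0,0,0],"twist":[0,0,0]},{"gripper":30,"travel":[0,0,0],"twist":[0,0,0]},{"gripper":30,"travel":[0,0,0],"twist":[0,0,0]},{"gripper":30,"travel":[0,0,0],"twist":[0,0,0]},{"gripper":30,"travel":[0,0,0],"twist":[0,0,0]}]' 50
```

```text
time: 4.03
ee_pos: [0.6418, 0.0984, 0.0217]
tcp_rot: [180.0, 0.0, -180.0]
wrist_force: [0.3, 0.1, 5.4]
opening: 0.0422
grasp_force: 52.1
```

```bash
python3 -m crank '[{"gripper":30,"travel":[0,0,-15],"twist":[0,0,0]},{"gripper":30,"travel":[0,0,-35],"twist":[0,0,0]},{"gripper":30,"travel":[0,0,-30],"twist":[0,0,0]},{"gripper":30,"travel":[31,-21,-10],"twist":[0,0,0]},{"gripper":30,"travel":[31,-21,0],"twist":[0,0,0]},{"gripper":30,"travel":[31,-21,0],"twist":[0,0,0]},{"gripper":30,"travel":[31,-22,0],"twist":[0,0,0]},{"gripper":30,"travel":[32,-22,15],"twist":[0,0,0]},{"gripper":30,"travel":[0,0,30],"twist":[0,0,0]},{"gripper":30,"travel":[0,0,25],"twist":[0,0,0]},{"gripper":30,"travel":[0,0,10],"twist":[0,0,0]},{"gripper":30,"travel":[0,0,0],"twist":[0,0,0]}]'
python3 -c "
from h import *
delta(.486,-.009,.022,180)"
```

```text
time: 5.52
ee_pos: [0.4853, -0.0086, 0.0311]
tcp_rot: [-180.0, -0.1, -180.0]
wrist_force: [0.8, -0.4, -5.0]
opening: 0.0422
grasp_force: 52.1
twist z 0.0 travel before turn [-0.7 -0.4  9.1] after [-0.7 -0.4  9.1] pos [485.3  -8.6  31.1] rot [-1.8e+02 -1.0e-01 -1.8e+02] q6 -1.0
```

```bash
python3 -m crank '[{"gripper":30,"travel":[0,0,4],"twist":[0,0,0]},{"gripper":30,"travel":[0,0,3],"twist":[0,0,0]},{"gripper":30,"travel":[0,0,1],"twist":[0,0,0]},{"gripper":30,"travel":[0,0,0.7],"twist":[0,0,0]},{"gripper":30,"travel":[0,0,0],"twist":[0,0,0]}]'
```

```text
time: 6.15
ee_pos: [0.4857, -0.0087, 0.0227]
tcp_rot: [-180.0, 0.0, -180.0]
wrist_force: [-0.8, 0.2, -4.6]
opening: 0.0423
grasp_force: 52.1
```

```bash
python3 -m crank '[{"gripper":30,"travel":[0,0,0.8],"twist":[0,0,0]},{"gripper":30,"travel":[0,0,0],"twist":[0,0,0]},{"gripper":60,"travel":[0,0,0],"twist":[0,0,0]},{"gripper":85,"travel":[0,0,0],"twist":[0,0,0]},{"gripper":85,"travel":[0,0,0],"twist":[0,0,0]},{"gripper":85,"travel":[0,0,0],"twist":[0,0,0]},{"gripper":85,"travel":[0,0,-20],"twist":[0,0,0]},{"gripper":85,"travel":[0,0,-50],"twist":[0,0,0]},{"gripper":85,"travel":[0,0,-50],"twist":[0,0,0]}]'
python3 -c "
from h import *
delta(.5315,-.278,.143,142)"
```

```text
time: 7.28
ee_pos: [0.4854, -0.0087, 0.1431]
tcp_rot: [180.0, -0.0, -180.0]
wrist_force: [0.7, 0.4, -0.7]
opening: 0.085
grasp_force: 0.0
twist z 0.663 travel before turn [-4.610e+01 -2.694e+02  1.000e-01] after [-2.022e+02 -1.838e+02  1.000e-01] pos [485.4  -8.7 143.1] rot [ 180.   -0. -180.] q6 -1.0
```

```bash
python3 -m crank '[{"gripper":85,"travel":[0,0,0],"twist":[0,0,0.166]},{"gripper":85,"travel":[0,0,0],"twist":[0,0,0.166]},{"gripper":85,"travel":[0,0,0],"twist":[0,0,0.166]},{"gripper":85,"travel":[0,0,0],"twist":[0,0,0.165]},{"gripper":85,"travel":[-40.4,-36.8,0],"twist":[0,0,0]},{"gripper":85,"travel":[-40.4,-36.8,0],"twist":[0,0,0]},{"gripper":85,"travel":[-40.4,-36.8,0],"twist":[0,0,0]},{"gripper":85,"travel":[-40.4,-36.8,0],"twist":[0,0,0]},{"gripper":85,"travel":[-40.4,-36.8,0],"twist":[0,0,0]},{"gripper":85,"travel":[0,0,0],"twist":[0,0,0]},{"gripper":85,"travel":[0,0,0],"twist":[0,0,0]}]'
python3 -c "
from h import *
delta(.5315,-.278,.022,142)"
```

```text
time: 8.65
ee_pos: [0.5315, -0.2778, 0.1415]
tcp_rot: [180.0, -0.0, 142.0]
wrist_force: [-0.6, 0.5, 0.8]
opening: 0.0847
grasp_force: 0.0
twist z -0.0 travel before turn [-1.000e-01 -1.000e-01  1.195e+02] after [-1.000e-01 -1.000e-01  1.195e+02] pos [ 531.5 -277.8  141.5] rot [180.  -0. 142.] q6 10.4
```

```bash
python3 -m crank '[{"gripper":85,"travel":[0,0,50],"twist":[0,0,0]},{"gripper":85,"travel":[0,0,45],"twist":[0,0,0]},{"gripper":85,"travel":[0,0,20],"twist":[0,0,0]},{"gripper":85,"travel":[0,0,8.5],"twist":[0,0,0]},{"gripper":85,"travel":[0,0,0],"twist":[0,0,0]},{"gripper":40,"travel":[0,0,0],"twist":[0,0,0]},{"gripper":40,"travel":[0,0,0],"twist":[0,0,0]},{"gripper":40,"travel":[0,0,0],"twist":[0,0,0]},{"gripper":40,"travel":[0,0,0],"twist":[0,0,0]},{"gripper":40,"travel":[0,0,0],"twist":[0,0,0]},{"gripper":40,"travel":[0,0,0],"twist":[0,0,0]},{"gripper":40,"travel":[0,0,0],"twist":[0,0,0]}]' 40
python3 -c "
from h import *
delta(.641,.0955,.018,185)"
```

```text
time: 10.15
ee_pos: [0.5323, -0.2784, 0.0197]
tcp_rot: [180.0, 0.1, 142.0]
wrist_force: [-0.4, -0.1, 6.3]
opening: 0.0495
grasp_force: 42.8
twist z -0.75 travel before turn [144.4 361.6   1.7] after [-140.9  363.     1.7] pos [ 532.3 -278.4   19.7] rot [1.80e+02 1.00e-01 1.42e+02] q6 10.4
```

```bash
python3 -m crank '[{"gripper":40,"travel":[0,0,-15],"twist":[0,0,0]},{"gripper":40,"travel":[0,0,-35],"twist":[0,0,0]},{"gripper":40,"travel":[0,0,-50],"twist":[0,0,0]},{"gripper":40,"travel":[0,0,-30],"twist":[0,0,0]},{"gripper":40,"travel":[0,0,0],"twist":[0,0,-0.15]},{"gripper":40,"travel":[0,0,0],"twist":[0,0,-0.15]},{"gripper":40,"travel":[0,0,0],"twist":[0,0,-0.15]},{"gripper":40,"travel":[0,0,0],"twist":[0,0,-0.15]},{"gripper":40,"travel":[0,0,0],"twist":[0,0,-0.15]}]'
python3 -m crank '[{"gripper":40,"travel":[-17.6,45.4,0],"twist":[0,0,0]},{"gripper":40,"travel":[-17.6,45.4,0],"twist":[0,0,0]},{"gripper":40,"travel":[-17.6,45.4,0],"twist":[0,0,0]},{"gripper":40,"travel":[-17.6,45.4,0],"twist":[0,0,0]},{"gripper":40,"travel":[-17.6,45.4,0],"twist":[0,0,0]},{"gripper":40,"travel":[-17.6,45.4,0],"twist":[0,0,0]},{"gripper":40,"travel":[-17.6,45.4,0],"twist":[0,0,0]},{"gripper":40,"travel":[-17.6,45.4,0],"twist":[0,0,0]},{"gripper":40,"travel":[0,0,0],"twist":[0,0,0]},{"gripper":40,"travel":[0,0,0],"twist":[0,0,0]}]'
python3 -c "
from h import *
delta(.641,.0955,.0195,185)"
```

```text
time: 11.28
ee_pos: [0.5316, -0.278, 0.1489]
tcp_rot: [180.0, -0.0, -174.7]
wrist_force: [-0.2, 0.3, -3.4]
opening: 0.0498
grasp_force: 41.9
time: 12.52
ee_pos: [0.6401, 0.096, 0.1485]
tcp_rot: [-180.0, -0.0, -175.0]
wrist_force: [0.6, -0.4, -2.6]
opening: 0.0492
grasp_force: 42.8
twist z 0.0 travel before turn [ -0.8  -0.6 129. ] after [ -0.8  -0.6 129. ] pos [640.1  96.  148.5] rot [-180.   -0. -175.] q6 3.5
```

```bash
python3 -m crank '[{"gripper":40,"travel":[0,0,45],"twist":[0,0,0]},{"gripper":40,"travel":[0,0,45],"twist":[0,0,0]},{"gripper":40,"travel":[0,0,25],"twist":[0,0,0]},{"gripper":40,"travel":[0,0,8],"twist":[0,0,0]},{"gripper":40,"travel":[0,0,3],"twist":[0,0,0]},{"gripper":40,"travel":[0,0,2],"twist":[0,0,0]},{"gripper":40,"travel":[0,0,0],"twist":[0,0,0]},{"gripper":40,"travel":[0,0,0],"twist":[0,0,0]}]'
```

```text
time: 13.52
ee_pos: [0.6407, 0.0962, 0.021]
tcp_rot: [180.0, 0.1, -175.0]
wrist_force: [-1.0, -0.2, -1.9]
opening: 0.0495
grasp_force: 42.7
```

```bash
python3 -m crank '[{"gripper":40,"travel":[0,0,0.7],"twist":[0,0,0]},{"gripper":40,"travel":[0,0,0.7],"twist":[0,0,0]},{"gripper":40,"travel":[0,0,0],"twist":[0,0,0]}]'
```

```text
time: 13.9
ee_pos: [0.6405, 0.0962, 0.0197]
tcp_rot: [180.0, 0.0, -175.0]
wrist_force: [-2.9, -0.6, 5.2]
opening: 0.0496
grasp_force: 43.5
```

```bash
python3 -m crank '[{"gripper":65,"travel":[0,0,0],"twist":[0,0,0]},{"gripper":85,"travel":[0,0,0],"twist":[0,0,0]},{"gripper":85,"travel":[0,0,0],"twist":[0,0,0]},{"gripper":85,"travel":[0,0,0],"twist":[0,0,0]},{"gripper":85,"travel":[0,0,-20],"twist":[0,0,0]},{"gripper":85,"travel":[0,0,-50],"twist":[0,0,0]},{"gripper":85,"travel":[0,0,-60],"twist":[0,0,0]},{"gripper":85,"travel":[0,0,0],"twist":[0,0,0.087]},{"gripper":85,"travel":[0,0,0],"twist":[0,0,0]}]'
python3 -c "
from h import *
delta(.476,.303,.02,180)"
```

```text
time: 15.02
ee_pos: [0.6407, 0.0961, 0.1508]
tcp_rot: [180.0, 0.1, -180.0]
wrist_force: [0.0, 0.0, 0.2]
opening: 0.0849
grasp_force: 0.0
twist z 0.001 travel before turn [164.6 207.  130.8] after [164.7 206.9 130.8] pos [640.7  96.1 150.8] rot [ 1.8e+02  1.0e-01 -1.8e+02] q6 8.5
```

```bash
python3 -m crank '[{"gripper":85,"travel":[27.5,34.5,0],"twist":[0,0,0]},{"gripper":85,"travel":[27.5,34.5,0],"twist":[0,0,0]},{"gripper":85,"travel":[27.5,34.5,0],"twist":[0,0,0]},{"gripper":85,"travel":[27.5,34.5,0],"twist":[0,0,0]},{"gripper":85,"travel":[27.5,34.5,0],"twist":[0,0,0]},{"gripper":85,"travel":[27,34.5,0],"twist":[0,0,0]},{"gripper":85,"travel":[0,0,45],"twist":[0,0,0]},{"gripper":85,"travel":[0,0,45],"twist":[0,0,0]},{"gripper":85,"travel":[0,0,25],"twist":[0,0,0]},{"gripper":85,"travel":[0,0,10],"twist":[0,0,0]},{"gripper":85,"travel":[0,0,0],"twist":[0,0,0]}]'
python3 -c "
from h import *
delta(.476,.303,.026,180)
cv2.imwrite('pics/g2.png',np.hstack([cv2.resize(bot_im('scene')[190:340,310:510],(400,300)),cv2.resize(bot_im('scene')[180:330,180:380],(400,300))]))"
```

```text
time: 16.4
ee_pos: [0.4756, 0.3028, 0.0238]
tcp_rot: [-180.0, -0.0, -179.9]
wrist_force: [0.4, 0.3, 0.1]
opening: 0.0849
grasp_force: 0.0
twist z 0.001 travel before turn [-0.4  0.2 -2.2] after [-0.4  0.2 -2.2] pos [475.6 302.8  23.8] rot [-180.    -0.  -179.9] q6 32.4
```

View pics/g2.png

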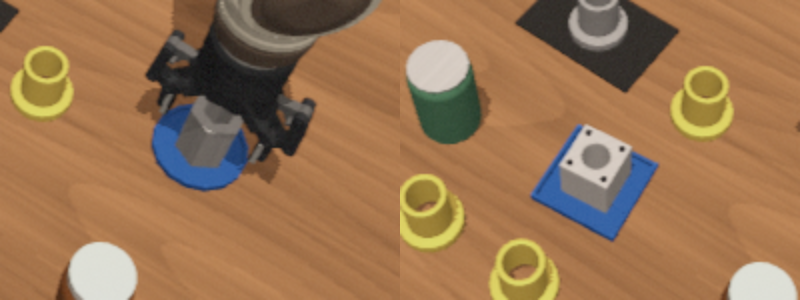

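The block stands upright and square in its tray (crop ~(595,170)), the sleeve stands on the mat, and the fingers straddle the nut ((210,130)). Grip the nut.

```bash
python3 -m crank '[{"gripper":35,"travel":[0,0,0],"twist":[0,0,0]},{"gripper":35,"travel":[0,0,0],"twist":[0,0,0]},{"gripper":35,"travel":[0,0,0],"twist":[0,0,0]},{"gripper":35,"travel":[0,0,0],"twist":[0,0,0]},{"gripper":35,"travel":[0,0,0],"twist":[0,0,0]},{"gripper":35,"travel":[0,0,0],"twist":[0,0,0]},{"gripper":35,"travel":[0,0,0],"twist":[0,0,0]}]' 60
python3 -c "
from h import *
delta(.5355,-.272,.15,180)"
```

```text
time: 17.32
ee_pos: [0.4763, 0.3032, 0.025]
tcp_rot: [180.0, 0.1, -180.0]
wrist_force: [-1.4, -1.0, 5.9]
opening: 0.0455
grasp_force: 62.2
twist z 0.0 travel before turn [ -59.1 -575.2 -125. ] after [ -59.2 -575.2 -125. ] pos [476.3 303.2  25. ] rot [ 1.8e+02  1.0e-01 -1.8e+02] q6 32.5
```

```bash
python3 -m crank '[{"gripper":35,"travel":[0,0,-15],"twist":[0,0,0]},{"gripper":35,"travel":[0,0,-40],"twist":[0,0,0]},{"gripper":35,"travel":[0,0,-50],"twist":[0,0,0]},{"gripper":35,"travel":[0,0,-35],"twist":[0,0,0]},{"gripper":35,"travel":[-4,-25,0],"twist":[0,0,0]},{"gripper":35,"travel":[-5,-50,0],"twist":[0,0,0]},{"gripper":35,"travel":[-5,-50,0],"twist":[0,0,0]},{"gripper":35,"travel":[-5,-50,0],"twist":[0,0,0]},{"gripper":35,"travel":[-5,-50,0],"twist":[0,0,0]},{"gripper":35,"travel":[-5,-50,0],"twist":[0,0,0]},{"gripper":35,"travel":[-5,-50,0],"twist":[0,0,0]},{"gripper":35,"travel":[-5,-50,0],"twist":[0,0,0]}]'
python3 -m crank '[{"gripper":35,"travel":[-5,-50,0],"twist":[0,0,0]},{"gripper":35,"travel":[-5,-50,0],"twist":[0,0,0]},{"gripper":35,"travel":[-5,-50,0],"twist":[0,0,0]},{"gripper":35,"travel":[-5,-50,0],"twist":[0,0,0]},{"gripper":35,"travel":[0,0,0],"twist":[0,0,0]},{"gripper":35,"travel":[0,0,0],"twist":[0,0,0]}]'
python3 -c "
from h import *
delta(.5355,-.272,.025,180)"
```

```text
time: 18.82
ee_pos: [0.5145, -0.0735, 0.1644]
tcp_rot: [180.0, -0.0, -180.0]
wrist_force: [1.9, 0.2, -5.1]
opening: 0.0457
grasp_force: 62.5
time: 19.58
ee_pos: [0.5345, -0.2718, 0.1638]
tcp_rot: [180.0, -0.1, 180.0]
wrist_force: [0.1, 0.2, -5.1]
opening: 0.0454
grasp_force: 63.2
twist z -0.0 travel before turn [ -1.   -0.2 138.8] after [ -1.   -0.2 138.8] pos [ 534.5 -271.8  163.8] rot [ 1.8e+02 -1.0e-01  1.8e+02] q6 -26.9
```

```bash
python3 -m crank '[{"gripper":35,"travel":[0,0,50],"twist":[0,0,0]},{"gripper":35,"travel":[0,0,45],"twist":[0,0,0]},{"gripper":35,"travel":[0,0,28],"twist":[0,0,0]},{"gripper":35,"travel":[0,0,10],"twist":[0,0,0]},{"gripper":35,"travel":[0,0,3],"twist":[0,0,0]},{"gripper":35,"travel":[0,0,1.5],"twist":[0,0,0]},{"gripper":35,"travel":[0,0,0],"twist":[0,0,0]},{"gripper":35,"travel":[0,0,0],"twist":[0,0,0]}]'
```

```text
time: 20.58
ee_pos: [0.5353, -0.2721, 0.0272]
tcp_rot: [-180.0, 0.1, -180.0]
wrist_force: [0.1, -0.5, -5.4]
opening: 0.0456
grasp_force: 63.2
```

```bash
python3 -m crank '[{"gripper":35,"travel":[0,0,0.8],"twist":[0,0,0]},{"gripper":35,"travel":[0,0,0.6],"twist":[0,0,0]},{"gripper":35,"travel":[0,0,0.4],"twist":[0,0,0]},{"gripper":35,"travel":[0,0,0],"twist":[0,0,0]}]'
```

```text
time: 21.08
ee_pos: [0.5349, -0.272, 0.0251]
tcp_rot: [-180.0, 0.0, -180.0]
wrist_force: [-2.8, 0.9, 1.5]
opening: 0.0455
grasp_force: 64.0
```

Contact. Release, retreat, and return towards the sleeve.

```bash
python3 -m crank '[{"gripper":65,"travel":[0,0,0],"twist":[0,0,0]},{"gripper":85,"travel":[0,0,0],"twist":[0,0,0]},{"gripper":85,"travel":[0,0,0],"twist":[0,0,0]},{"gripper":85,"travel":[0,0,0],"twist":[0,0,0]},{"gripper":85,"travel":[0,0,-20],"twist":[0,0,0]},{"gripper":85,"travel":[0,0,-50],"twist":[0,0,0]},{"gripper":85,"travel":[0,0,-50],"twist":[0,0,0]},{"gripper":85,"travel":[10,52,0],"twist":[0,0,0]},{"gripper":85,"travel":[10,52,0],"twist":[0,0,0]},{"gripper":85,"travel":[10,53,0],"twist":[0,0,0]},{"gripper":85,"travel":[10,53,0],"twist":[0,0,0]},{"gripper":85,"travel":[9,53,0],"twist":[0,0,0]}]'
python3 -m crank '[{"gripper":85,"travel":[0,0,0],"twist":[0,0,0]},{"gripper":85,"travel":[0,0,0],"twist":[0,0,0]}]'
python3 -c "
from h import *
delta(.4856,-.0087,.0225,180)
cv2.imwrite('pics/g3.png',cv2.resize(bot_im('scene')[90:290,90:380],(800,552)))"
```

```text
time: 22.58
ee_pos: [0.4854, -0.0074, 0.1448]
tcp_rot: [180.0, 0.0, 180.0]
wrist_force: [0.9, -0.6, -0.2]
opening: 0.0853
grasp_force: 0.0
time: 22.82
ee_pos: [0.486, -0.009, 0.1448]
tcp_rot: [-180.0, 0.0, -179.9]
wrist_force: [-0.7, -0.7, -0.1]
opening: 0.0855
grasp_force: 0.0
twist z 0.001 travel before turn [  0.4   0.3 122.3] after [  0.4   0.3 122.3] pos [486.   -9.  144.8] rot [-180.     0.  -179.9] q6 -1.1
```

View pics/g3.png

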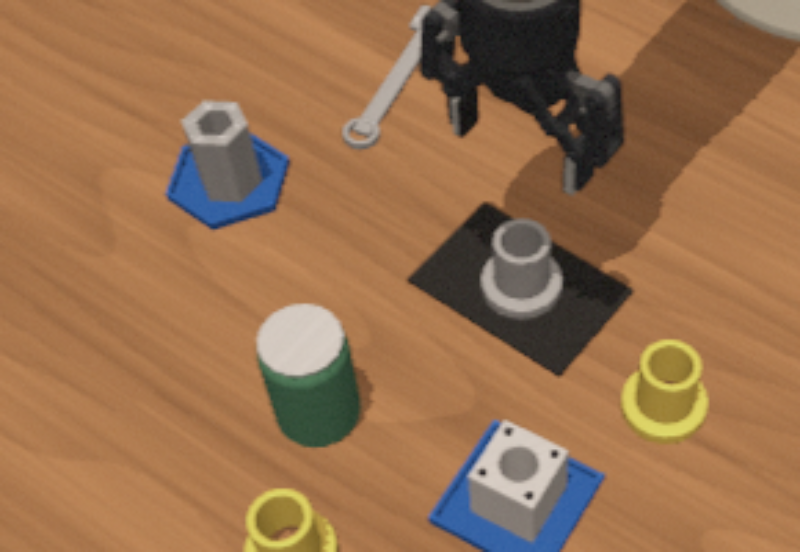

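The nut stands in the hex tray ((228,150)), the block in the square tray, and the sleeve on the mat ((521,265)) under the gripper. Regrip the sleeve.

```bash
python3 -m crank '[{"gripper":85,"travel":[0,0,50],"twist":[0,0,0]},{"gripper":85,"travel":[0,0,40],"twist":[0,0,0]},{"gripper":85,"travel":[0,0,22],"twist":[0,0,0]},{"gripper":85,"travel":[0,0,10],"twist":[0,0,0]},{"gripper":85,"travel":[0,0,0],"twist":[0,0,0]},{"gripper":30,"travel":[0,0,0],"twist":[0,0,0]},{"gripper":30,"travel":[0,0,0],"twist":[0,0,0]},{"gripper":30,"travel":[0,0,0],"twist":[0,0,0]},{"gripper":30,"travel":[0,0,0],"twist":[0,0,0]},{"gripper":30,"travel":[0,0,0],"twist":[0,0,0]},{"gripper":30,"travel":[0,0,0],"twist":[0,0,0]},{"gripper":30,"travel":[0,0,0],"twist":[0,0,0]}]' 50
python3 -c "
from h import *
delta(.479,.3005,.023,180)"
```

```text
time: 24.38
ee_pos: [0.4865, -0.0089, 0.0236]
tcp_rot: [180.0, 0.1, -180.0]
wrist_force: [-1.7, 0.5, 6.2]
opening: 0.0422
grasp_force: 51.8
twist z 0.0 travel before turn [  7.4 309.4   0.6] after [  7.5 309.4   0.6] pos [486.5  -8.9  23.6] rot [ 1.8e+02  1.0e-01 -1.8e+02] q6 -1.1
```

```bash
python3 -m crank '[{"gripper":30,"travel":[0,0,-15],"twist":[0,0,0]},{"gripper":30,"travel":[0,0,-45],"twist":[0,0,0]},{"gripper":30,"travel":[0,0,-55],"twist":[0,0,0]},{"gripper":30,"travel":[1,44,0],"twist":[0,0,0]},{"gripper":30,"travel":[1,44,0],"twist":[0,0,0]},{"gripper":30,"travel":[1,44,0],"twist":[0,0,0]},{"gripper":30,"travel":[1,44,0],"twist":[0,0,0]},{"gripper":30,"travel":[1,44,0],"twist":[0,0,0]},{"gripper":30,"travel":[1,44,0],"twist":[0,0,0]},{"gripper":30,"travel":[1,45,0],"twist":[0,0,0]},{"gripper":30,"travel":[0,0,0],"twist":[0,0,0]},{"gripper":30,"travel":[0,0,0],"twist":[0,0,0]}]'
python3 -m crank '[{"gripper":30,"travel":[0,0,50],"twist":[0,0,0]},{"gripper":30,"travel":[0,0,38],"twist":[0,0,0]},{"gripper":30,"travel":[0,0,17],"twist":[0,0,0]},{"gripper":30,"travel":[0,0,5],"twist":[0,0,0]},{"gripper":30,"travel":[0,0,2.5],"twist":[0,0,0]},{"gripper":30,"travel":[0,0,0],"twist":[0,0,0]},{"gripper":30,"travel":[0,0,0],"twist":[0,0,0]}]'
python3 -c "
from h import *
delta(.479,.3005,.023,180)"
```

```text
time: 25.88
ee_pos: [0.4784, 0.2998, 0.1375]
tcp_rot: [-179.9, -0.1, -180.0]
wrist_force: [0.8, 0.1, -5.4]
opening: 0.0421
grasp_force: 53.3
time: 26.75
ee_pos: [0.4793, 0.3003, 0.0261]
tcp_rot: [180.0, 0.1, -180.0]
wrist_force: [-0.8, -0.5, -5.6]
opening: 0.042
grasp_force: 53.4
twist z 0.0 travel before turn [0.3 0.2 3.1] after [0.3 0.2 3.1] pos [479.3 300.3  26.1] rot [ 1.8e+02  1.0e-01 -1.8e+02] q6 32.1
```

```bash
python3 -m crank '[{"gripper":30,"travel":[0,0,1],"twist":[0,0,0]},{"gripper":30,"travel":[0,0,0.8],"twist":[0,0,0]},{"gripper":30,"travel":[0,0,0.6],"twist":[0,0,0]},{"gripper":30,"travel":[0,0,0.4],"twist":[0,0,0]},{"gripper":30,"travel":[0,0,0],"twist":[0,0,0]}]'
```

```text
time: 27.38
ee_pos: [0.4789, 0.3001, 0.0236]
tcp_rot: [180.0, 0.0, -180.0]
wrist_force: [-5.1, -1.9, 7.1]
opening: 0.0421
grasp_force: 55.0
```

Contact with the floor; release, retreat and step aside for a last look.

```bash
python3 -m crank '[{"gripper":65,"travel":[0,0,0],"twist":[0,0,0]},{"gripper":85,"travel":[0,0,0],"twist":[0,0,0]},{"gripper":85,"travel":[0,0,0],"twist":[0,0,0]},{"gripper":85,"travel":[0,0,0],"twist":[0,0,0]},{"gripper":85,"travel":[0,0,-20],"twist":[0,0,0]},{"gripper":85,"travel":[0,0,-50],"twist":[0,0,0]},{"gripper":85,"travel":[0,0,-60],"twist":[0,0,0]},{"gripper":85,"travel":[40,40,0],"twist":[0,0,0]},{"gripper":85,"travel":[40,40,0],"twist":[0,0,0]},{"gripper":85,"travel":[40,40,0],"twist":[0,0,0]},{"gripper":85,"travel":[0,0,0],"twist":[0,0,0]},{"gripper":85,"travel":[0,0,0],"twist":[0,0,0]}]'
python3 -c "
from h import *
cv2.imwrite('pics/f.png',np.hstack([cv2.resize(bot_im('scene'),(400,300)),cv2.resize(bot_im('top'),(400,300))]))
t=[np.hstack([topdown(n,x,y,z,.06,1600) for x,y,z in((.479,.3005,.063),(.641,.0955,.057),(.5355,-.272,.073))]) for n in('top','scene')]
t=np.vstack(t)
for i in range(3):
  for j in range(2): cv2.drawMarker(t,(96+192*i,96+192*j),(0,0,255),0,10)
cv2.imwrite('pics/f2.png',t)"
```

```text
time: 28.88
ee_pos: [0.3588, 0.42, 0.1523]
tcp_rot: [-180.0, 0.0, -179.9]
wrist_force: [0.1, -0.3, 0.1]
opening: 0.0851
grasp_force: 0.0
```

View pics/f.png

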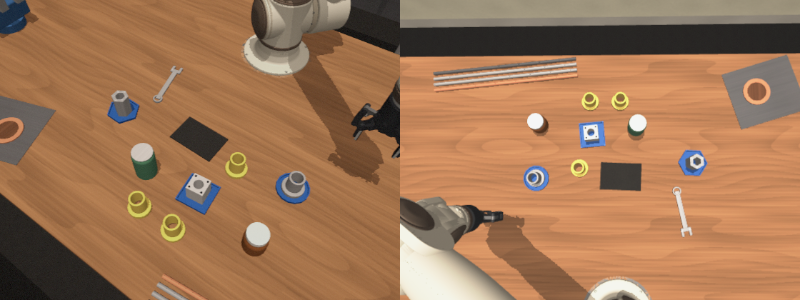

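View pics/f2.png

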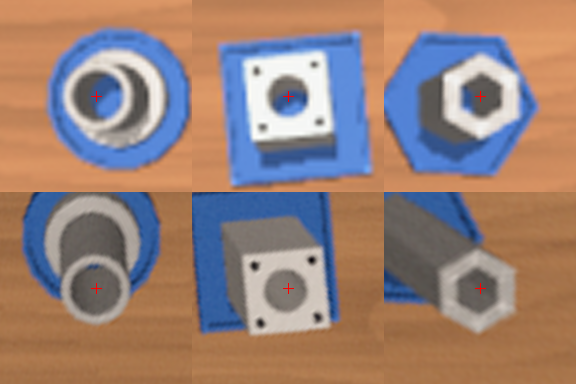

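All three parts' tops sit on the tray-centre markers within ~2 mm at their resting heights in both views. They stand upright inside the rims, and the bystanders haven't moved.

```bash
python3 -c "
from workcell import bot
print(bot.job_done())"
```

```text
the job is handed in; nothing more can be done
None
```

The job is handed in: the sleeve, block and nut each stand upright in their matching trays, within about 2 mm of centre in both camera views, and the can, jar and spanner look unmoved; the hand-in returned no verdict.

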